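# Free the gnaw bar from the hay rack

## Task

Lift the orange keeper cap off the blue hay rack and seat it rim-down, fin up, flat in the pocket of the grey drying tray, and let go of it. Then take the wooden gnaw bar out of the rack: it is longer than the rack's mouth, so slip one end back under a hood, tilt the other end up through the mouth and draw the bar out slantwise. Finish while still holding the bar still in the gripper, up in the air with all of it at least 7 cm higher than the rack's top, and leave the other things on the shelf undisturbed.

Things in the scene. Friction and masses are not known exactly. Their poses are not given: they have to be found in the camera images.
- rack: blue plastic trough, fixed, length along its y. Origin: centre of underside. Outside 118 (x) by 312 (y) mm, inside 110 by 304, inner floor z = 6. Side walls along the mouth 4 thick, top z = 36. Each end has closed cheeks and a hood 60 deep (underside z = 56, top z = 60); the mouth between the hoods runs from y = -92 to +92. Chrome clip outside the +y end wall, up to z = 62, out to y = 182
- cap: orange cap, loose, 50-100 g: plate 132 (x) by 60 (y), 4 mm thick; rims 4 thick, 12 down, along both short edges; on top a grip fin 14 (x) by 44 (y), 36 tall. Origin: centre, at the rims' lower edge; plate top z = 16, fin top z = 52. Starts astride the rack's side walls (rims outside) over the bar's middle, its x along the rack's x. Symmetric under a half turn
- tray: grey plastic drying tray, fixed, 176 (x) by 104 (y) by 16 mm high, with one pocket 140 (x) by 68 (y) mm for the cap. Origin: centre of the underside; pocket floor at z = 6 mm, pocket 10 mm deep. The cap's x lies along the tray's x (either way round).
- bar: apple-wood gnaw bar, loose, 55 to 100 g, 220 mm long along its own y, 22 mm wide (x), 24 mm high (z), centre of mass at its middle. Origin: centre of the underside. It starts lying on the rack's floor under the cap, roughly along the rack's y, both ends under the hoods.
- bar_end_a (a point): middle of the bar's +y end face
- bar_end_b (a point): middle of the bar's -y end face
- dish: bystander: yellow ceramic dish, 110 mm wide, 38 mm high; origin at the centre of its underside
- drip_bottle: bystander: glass drip bottle, 60 mm wide, 170 mm tall; origin at the centre of its underside
- comb: bystander: green silicone comb lying flat, about 60 by 110 mm, 10 mm high; origin under its middle
- chew_toy: bystander: small turned wooden chew toy, 44 mm wide, 48 mm tall; origin at the centre of its underside
- pellet_jar: bystander: clear pellet jar with a white lid, 76 mm wide, 100 mm tall; origin at the centre of its underside
There are look-alikes about, which are no part of the job. Several things have the shape of the cap; the one meant has the colours described above. There is more than one size of the bar; the job needs the smaller.

How it is judged:
By the outcome, as a careful person would: the job done as asked, in the order asked, and still so for the second after the job is handed in, while the arm keeps its last pose, push and grip.
It also fails if it takes over 58 s, if anything falls off the work surface, if the arm or the gripper's body presses on something with over 40 N, if the wrist force passes 120 N, or if a joint passes its speed limit or range.

## Robot

A 6-joint arm with a two-finger parallel gripper is mounted at the origin on the work surface. World frame = base frame: x ahead of the robot, y to its left, z up, the work surface at z = 0. Lengths are in m, angles in rad, forces in N, time in s.
With the tool pointing down it reaches from about 0.25 to 0.725 m from the base axis. Payload 4 kg.
Tool frame: the origin (TCP) lies midway between the tips of the shut fingers; the grasp point (between the pads) lies 19 mm behind it; z points along the fingers, y is the direction in which the jaws open and shut (so a half turn about z gives the same grasp; the last joint's range is limited). The gripper opens to 85 mm and grips with 20 to 120 N. Pads are 22 mm wide; open, the fingers measure 114 mm over their backs; the gripper's body (76 mm by 85 mm) begins 54 mm behind the grasp point. The pads swing forward as they close: fully open they stand 13 mm farther back than shut.
Start: joints at [1.153, 0.241, 0.005, 1.335, 0, 1.571], TCP at [0.203, 0.457, 0.231] pointing down, gripper open.
Joint ranges: [-2.72, 2.72], [-1.05, 1.87], [-1.09, 1.28], [-1.99, 2.15], [-1.42, 1.44], [-3.14, 3.14]. Speed limits (rad/s): [2.79, 2.79, 3.14, 3.14, 3.14, 3.14].

## Interface

Orientations are given as a unit quaternion [x, y, z, w].
In Python, from workcell import bot, eyes, job gives the robot as it stands.
- The arm moves only by the shell command python3 -m crank 'ROWS'. ROWS is a JSON object of lists of equal length, an entry for each row: "dr": the turn, a rotation vector about the tool's x, y, z in rad, a list of three; "travel": the shift along the tool's x, y, z in m, a list of three; "hand": the finger opening in m, from 0 to 0.0854. In form: {"dr": [[wx, wy, wz], ...], "travel": [[x, y, z], ...], "hand": [hand, ...]}. A call has 1 to 10 rows; each row is the pose to reach, as a shift and turn from the pose commanded when the call began, along the tool's axes at that moment; what a row does not reach only later rows make up. A row lasts 1/8 s, in which the tool goes at most 62.5 mm and 10.7 degrees, less where a joint would pass 70% of its speed; a pose out of reach is approached as far as the arm can. A call with a gripper value outside its range is refused whole. The fingers move at their own pace and stop on an object; the grip force is fixed at half the most. Time passes only in rows, so rows that repeat a pose let the fingers close. It gives the time, the measured TCP pose, the force and the opening at its end, in the units of the state.
- bot.get_obs(): the state, without advancing time (a new reading comes with each control period).
- eyes.camera(name): name is "scene" or "top" or "wrist"; returns a dict with "color" (384x512x3 uint8, red, green, blue), "K" (3x3 intrinsics, pixels), "R" (3x3) and "t" (3): a world point X has camera coordinates R X + t; the wrist camera has in their place "T_tool_cam" (4x4, takes a point from camera to tool coordinates, whose origin is the TCP and whose axes are the flange's). Camera axes: x right, y down, z forward; pixel columns grow to the right and rows downward; lengths in m; the calibration is good to about 2 mm. A picture is of the moment at which its call begins: read the wrist's pose just before it. There is no depth.
- job.job_done(): hands the job in, once; it reports no verdict.
The state is a dict: "clock": time; "joint_pos": joint angles; "joint_vel": joint speeds; "tau": joint torques, N m; "eef_pos": TCP position; "tool_rot": TCP orientation; "ft_force": force on the tool from outside, world axes, zero at the start; "ft_torque": the same for the moment, N m; "grip_width": finger opening in m.
Only numpy, scipy, OpenCV 4.12 (cv2) and the standard library are available. Lean on these libraries where they do the work, as an engineer would, in place of code of your own. Each camera call takes 0.05 s, during which the arm holds its last target.

## Working session

There is one attempt and no reset: what is moved stays moved. The work goes in short steps, Python scripts to look and compute and a shell command to move; the robot and the scene stay as the last step left them, time stands still between calls to the robot, and variables do not carry over. Pictures are saved under pics/ and viewed, and the job is handed in when it is done.

```bash
ls; mkdir -p pics; python3 - <<'E'
from workcell import bot, eyes, job
import cv2
o=bot.get_obs()
print({k:o[k] for k in ('clock','eef_pos','tool_rot','grip_width')})
for n in ('scene','top','wrist'):
    c=eyes.camera(n); cv2.imwrite(f'pics/{n}0.png',cv2.cvtColor(c['color'],cv2.COLOR_RGB2BGR))
    print(n,c['K'],c.get('R'),c.get('t'),c.get('T_tool_cam'))
E
```

```text
pics
{'clock': 0.0, 'eef_pos': array([0.20257452, 0.45641251, 0.23040111]), 'tool_rot': array([ 2.07357993e-01,  9.78264534e-01, -1.05482468e-03, -2.25936176e-04]), 'grip_width': 0.08547121928347118}
scene [[406.71136907   0.         262.0177906 ]
 [  0.         406.71136907 187.66961549]
 [  0.           0.           1.        ]] [[-0.11059986  0.9937591  -0.01450943]
 [ 0.67081943  0.06387063 -0.73886523]
 [-0.73332732 -0.0914516  -0.673697  ]] [ 0.06876524 -0.30015026  1.65056681] None
top [[364.61916724   0.         249.33448628]
 [  0.         364.61916724 190.0635278 ]
 [  0.           0.           1.        ]] [[ 0.02680738 -0.99963623  0.00296321]
 [-0.97913199 -0.02685465 -0.2014432 ]
 [ 0.2014495   0.00249879 -0.97949571]] [-0.01367815  0.51401913  1.30658076] None
wrist [[267.33037206   0.         255.13871371]
 [  0.         267.33037206 194.90813156]
 [  0.           0.           1.        ]] None None [[-1.04470115e-03 -9.44721895e-01 -3.27871087e-01  8.46132915e-02]
 [ 9.99999439e-01 -1.04509774e-03 -1.74989043e-04 -7.21235360e-04]
 [-1.77341353e-04 -3.27871086e-01  9.44722456e-01 -1.42459174e-01]
 [ 0.00000000e+00  0.00000000e+00  0.00000000e+00  1.00000000e+00]]
```

View pics/scene0.png

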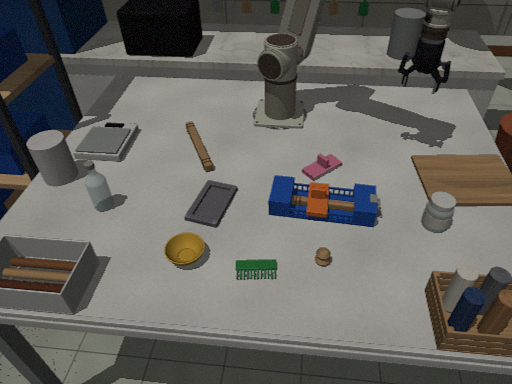

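View pics/top0.png

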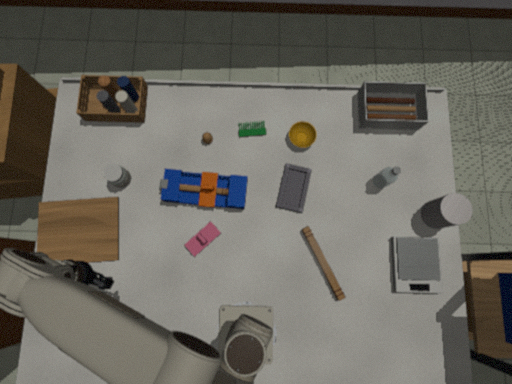

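View pics/wrist0.png

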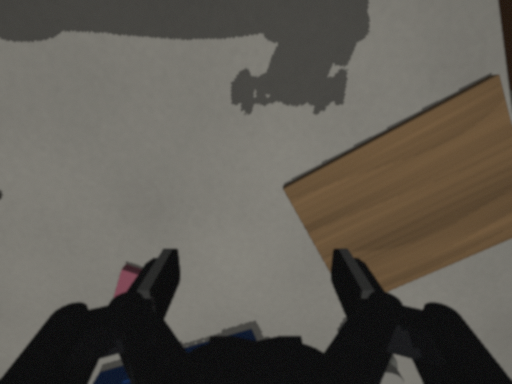

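Cap look-alikes: the orange cap on the blue rack (top 208,190; scene 318,200) and a pink cap-shaped piece on the table (top 203,238; scene 322,166). For the bar: the one in the rack (top 190,188) and a longer loose bar (top 322,263). I choose the orange cap and the bar in the rack, and will check both in a close crop.

```bash
cat > h.py <<'E'
import numpy as np, cv2
from workcell import bot, eyes, job
from scipy.spatial.transform import Rotation as Rn
def ray(cam,uv):
    uv=np.atleast_2d(np.asarray(uv,float)); d=np.c_[(uv-cam['K'][:2,2])/np.diag(cam['K'])[:2],np.ones(len(uv))]
    return -cam['R'].T@cam['t'], d@cam['R']
def onz(cam,uv,z):
    o,d=ray(cam,uv); return o+d*((z-o[2])/d[:,2])[:,None]
def proj(cam,X):
    p=np.atleast_2d(X)@cam['R'].T+cam['t']; p=p@cam['K'].T; return p[:,:2]/p[:,2:]
def wrist():
    o=bot.get_obs(); c=eyes.camera('wrist'); Rt=Rn.from_quat(o['tool_rot']).as_matrix(); T=c['T_tool_cam']
    Rc=Rt@T[:3,:3]; tc=Rt@T[:3,3]+o['eef_pos']; c['R']=Rc.T; c['t']=-Rc.T@tc; return c
def get(n): return wrist() if n=='wrist' else eyes.camera(n)
def save(c,name,crop=None,s=1):
    im=cv2.cvtColor(c['color'],cv2.COLOR_RGB2BGR)
    if crop: x0,y0,x1,y1=crop; im=im[y0:y1,x0:x1]
    cv2.imwrite('pics/'+name,cv2.resize(im,None,fx=s,fy=s,interpolation=cv2.INTER_CUBIC))
E
python3 - <<'E'
from h import *
t=get('top'); s=get('scene')
save(t,'t1.png',(150,155,320,260),4.5); save(s,'s1.png',(180,140,385,240),3.8)
np.savez('pics/cams.npz',t=t['color'],s=s['color'])
for n,c in(('t',t),('s',s)):
    h=cv2.cvtColor(c['color'],cv2.COLOR_RGB2HSV)
    for nm,lo,hi in(('blue',(105,120,60),(125,255,255)),('orange',(5,180,120),(15,255,255))):
        m=cv2.inRange(h,lo,hi); k,l,st,ce=cv2.connectedComponentsWithStats(m)
        print(n,nm,[(st[i].tolist(),ce[i].round(1).tolist()) for i in range(1,k) if st[i,4]>60])
E
```

```text
t blue [([118, 77, 11, 9, 74], [122.9, 81.0]), ([161, 169, 40, 36, 933], [180.0, 186.6]), ([216, 175, 31, 33, 799], [232.0, 191.0])]
t orange [([199, 173, 18, 34, 435], [207.9, 189.3])]
s blue [([0, 147, 22, 28, 340], [7.9, 164.3]), ([269, 176, 108, 51, 2584], [323.7, 202.9]), ([464, 288, 22, 17, 249], [474.3, 295.7])]
s orange [([307, 183, 22, 31, 445], [317.4, 199.6])]
```

View pics/t1.png

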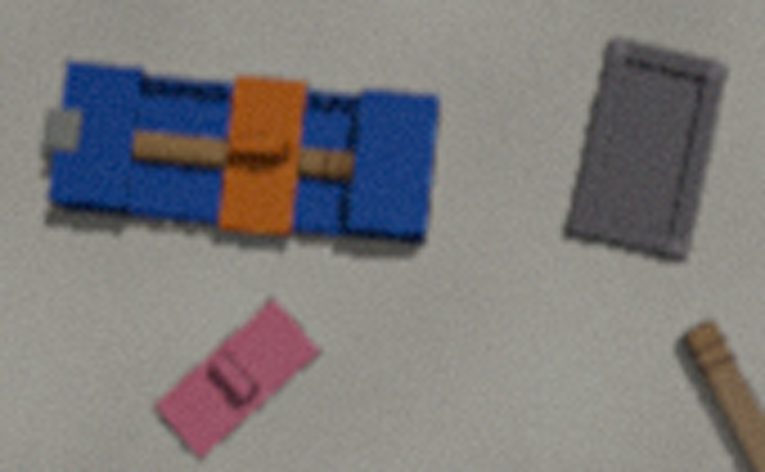

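View pics/s1.png

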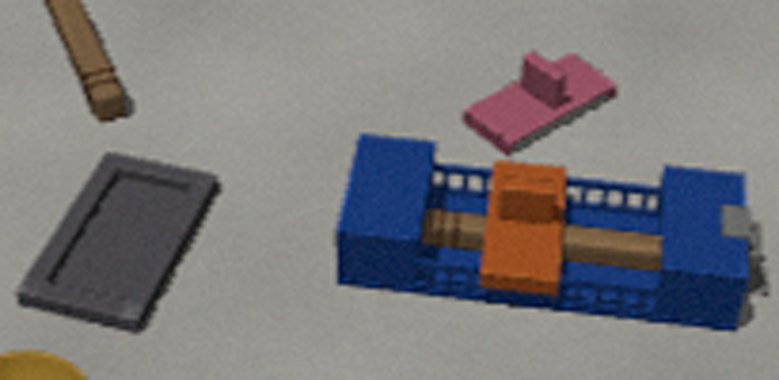

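```bash
python3 - <<'E'
from h import *
t=get('top'); s=get('scene')
def P(l,z): 
    return onz(t,np.array(l)/4.5+[150,155],z)
def S(l,z): return onz(s,np.array(l)/3.8+[180,140],z)
def rep(n,q,f=P,z=0):
    p=f(q,z); c=p.mean(0); a=p[1]-p[0]; b=p[3]-p[0]
    print(n,c.round(4),'e01 %.3f @%.1f'%(np.linalg.norm(a),np.degrees(np.arctan2(a[1],a[0]))),'e12 %.3f'%np.linalg.norm(p[2]-p[1]),'e03 %.3f @%.1f'%(np.linalg.norm(b),np.degrees(np.arctan2(b[1],b[0]))),'e23 %.3f'%np.linalg.norm(p[3]-p[2]))
# order: BL... edge01 = toward +x, 
rep('rack',[(50,207),(66,62),(438,95),(425,238)],P,.06)
rep('cap',[(219,230),(236,76),(308,82),(293,235)],P,.04)
rep('tray',[(566,235),(612,40),(725,68),(686,260)],P,.016)
rep('trayS',[(108,153),(20,297),(138,328),(220,180)],S,.016)
rep('rackS',[(360,136),(338,256),(738,296),(745,174)],S,.06)
rep('capS',[(495,163),(482,283),(560,295),(566,168)],S,.04)
print('bar top ends',P([(133,146),(353,165)],.03))
print('barS',S([(423,227),(662,250)],.03))
E
```

```text
rack [0.5147 0.1672 0.06  ] e01 0.123 @-1.9 e12 0.311 e03 0.308 @-93.2 e23 0.120
cap [0.5149 0.1532 0.04  ] e01 0.132 @-3.1 e12 0.061 e03 0.061 @-92.3 e23 0.131
tray [ 0.5335 -0.1701  0.016 ] e01 0.176 @-12.4 e12 0.100 e03 0.103 @-100.4 e23 0.171
trayS [ 0.5465 -0.1622  0.016 ] e01 0.177 @-10.8 e12 0.101 e03 0.104 @76.1 e23 0.176
rackS [0.5337 0.1718 0.06  ] e01 0.141 @-1.8 e12 0.297 e03 0.310 @86.8 e23 0.137
capS [0.5275 0.1605 0.04  ] e01 0.139 @-2.7 e12 0.059 e03 0.058 @89.3 e23 0.145
bar top ends [[0.52167537 0.26515371 0.03      ]
 [0.51043218 0.07919953 0.03      ]]
barS [[0.52758194 0.07956764 0.03      ]
 [0.53557533 0.267566   0.03      ]]
```

The crop shows the orange cap astride the blue rack (cap centre at crop 265,155) with the bar underneath. The pink piece is off the rack, so the choice holds. I'll move above the rack and measure with the wrist camera, because scene and top disagree by about 12 mm.

```bash
cat >> h.py <<'E'
def need(pos,yaw=None,tilt=0.,R=None,quiet=False):
    """delta in tool axes to reach pos, tool y at world angle yaw(deg), then tilt(deg) about the tool's own y"""
    o=bot.get_obs(); R0=Rn.from_quat(o['tool_rot'])
    if R is None:
        a=np.radians(yaw); y=np.array([np.cos(a),np.sin(a),0]); z=np.array([0,0,-1.]); x=np.cross(y,z)
        R=Rn.from_matrix(np.c_[x,y,z])*Rn.from_rotvec([0,np.radians(tilt),0])
    tr=R0.inv().apply(np.array(pos)-o['eef_pos']); dr=(R0.inv()*R).as_rotvec()
    print('clk %.2f'%o['clock'],'travel',tr.round(4).tolist(),'dr',dr.round(4).tolist(),'deg %.1f'%np.degrees(np.linalg.norm(dr)))
def st():
    o=bot.get_obs(); R=Rn.from_quat(o['tool_rot']).as_matrix()
    print('clk %.2f'%o['clock'],'tcp',o['eef_pos'].round(4),'F',np.round(o['ft_force'],1),'w %.4f'%o['grip_width'],'yyaw %.2f'%np.degrees(np.arctan2(R[1,1],R[0,1])),'z',R[:,2].round(3),'j',np.round(o['joint_pos'],2))
E
python3 -c "
from h import *
need([.52,.19,.25],-2.5)"
```

```text
clk 0.35 travel [-0.3982, -0.1153, -0.0189] dr [-0.0005, 0.0003, 1.1967] deg 68.6
```

```bash
python3 -m crank '{"dr":[[0,0,1.197],[0,0,1.197],[0,0,1.197],[0,0,1.197],[0,0,1.197],[0,0,1.197],[0,0,1.197],[0,0,1.197],[0,0,1.197],[0,0,1.197]],"travel":[[-0.398,-0.115,-0.019],[-0.398,-0.115,-0.019],[-0.398,-0.115,-0.019],[-0.398,-0.115,-0.019],[-0.398,-0.115,-0.019],[-0.398,-0.115,-0.019],[-0.398,-0.115,-0.019],[-0.398,-0.115,-0.019],[-0.398,-0.115,-0.019],[-0.398,-0.115,-0.019]],"hand":[0.0854,0.0854,0.0854,0.07,0.06,0.05,0.05,0.05,0.05,0.05]}'; python3 - <<'E'
from h import *
st(); c=wrist(); save(c,'w1.png',None,1.5); t=get('top'); save(t,'t2.png',(150,155,320,260),4.5)
E
```

```text
clock: 1.6
eef_pos: [0.5191, 0.1912, 0.2504]
tool_rot: [0.722, 0.692, -0.0, -0.0]
ft_force: [0.0, 0.5, -0.7]
grip_width: 0.0499
clk 1.60 tcp [0.5191 0.1912 0.2504] F [ 0.   0.5 -0.7] w 0.0499 yyaw -2.41 z [-0.  0. -1.] j [0.35 0.34 0.19 1.42 0.   1.97]
```

View pics/w1.png

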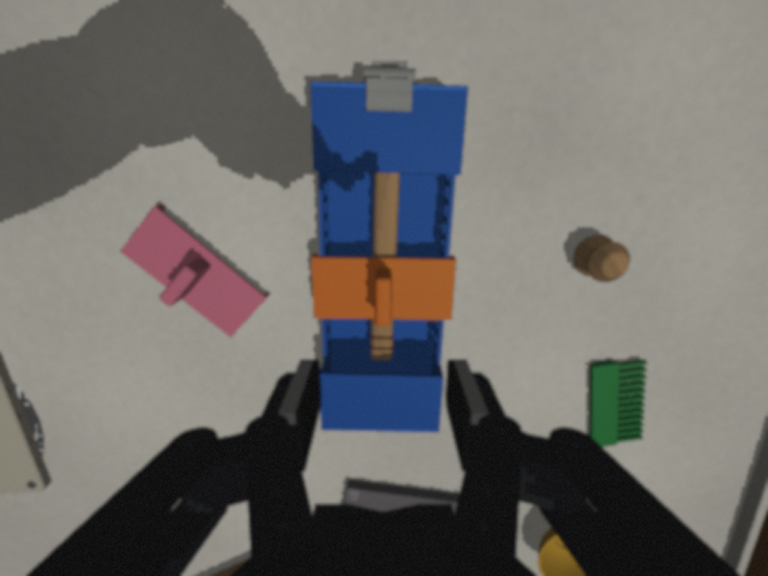

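```bash
cat >> h.py <<'E'
def quad(n,c,q,z,s=1.,off=(0,0)):
    p=onz(c,np.array(q,float)/s+off,z); ce=p.mean(0); e=[p[(i+1)%4]-p[i] for i in range(4)]
    print(n,ce.round(4),' '.join('%.3f@%.1f'%(np.linalg.norm(v),np.degrees(np.arctan2(v[1],v[0]))) for v in e))
E
python3 - <<'E'
from h import *
c=wrist(); st()
quad('rack',c,[(311,82),(467,87),(440,430),(322,430)],.06,1.5)
quad('cap',c,[(312,257),(455,258),(454,319),(313,318)],.04,1.5)
quad('hood edges',c,[(313,173),(461,174),(442,374),(321,374)],.06,1.5)
print('bar',onz(c,np.array([(373,173),(399,173),(371,356),(392,356)])/1.5,.03).round(4))
print('fin',onz(c,np.array([(376,277),(391,277),(391,326),(376,326)])/1.5,.076).round(4))
h=cv2.cvtColor(c['color'],cv2.COLOR_RGB2HSV); m=cv2.inRange(h,(5,180,90),(15,255,255)); m[:,:200]=0;m[:,310:]=0
k,l,stt,ce=cv2.connectedComponentsWithStats(m); print(stt[1:],ce[1:]);
q,_=cv2.findContours((m),cv2.RETR_EXTERNAL,cv2.CHAIN_APPROX_NONE); b=cv2.minAreaRect(max(q,key=len)); bx=cv2.boxPoints(b); print(b); print(onz(c,bx,.04))
E
```

```text
clk 1.75 tcp [0.5193 0.1913 0.2505] F [ 0.2 -0.6  0.6] w 0.0497 yyaw -2.41 z [ 0.  0. -1.] j [0.35 0.34 0.19 1.42 0.   1.97]
rack [0.5194 0.1691 0.06  ] 0.116@-4.1 0.308@-93.5 0.118@177.6 0.311@86.2
cap [0.5181 0.1564 0.04  ] 0.129@-2.9 0.060@-90.0 0.134@177.1 0.060@85.1
hood edges [0.519  0.1691 0.06  ] 0.118@-2.8 0.182@-94.5 0.114@177.5 0.182@86.6
bar [[0.5133 0.2594 0.03  ]
 [0.5359 0.2585 0.03  ]
 [0.5022 0.0817 0.03  ]
 [0.5235 0.0808 0.03  ]]
fin [[0.5128 0.1791 0.076 ]
 [0.5252 0.1785 0.076 ]
 [0.5236 0.1345 0.076 ]
 [0.5107 0.135  0.076 ]]
[[ 209  171   93   45 3416]] [[254.35685012 191.99648712]]
((254.61817932128906, 193.47291564941406), (92.09994506835938, 43.18777847290039), 1.123302698135376)
[[0.44865186 0.12663387 0.04      ]
 [0.45618689 0.18991186 0.04      ]
 [0.58091581 0.1820387  0.04      ]
 [0.58055159 0.11816255 0.04      ]]
```

The wrist view shows the cap at px (383,288), the fin at (384,300), bar end b near (381,357) just at the -y hood edge, and the hoods. Measured sizes match the spec to within 2 mm.

```bash
python3 -c "
from h import *
need([.518,.1566,.12],-3);need([.518,.1566,.046],-3)"
```

```text
clk 1.75 travel [-0.0347, 0.0001, 0.1305] dr [0.0001, -0.0001, 0.0103] deg 0.6
clk 1.75 travel [-0.0347, 0.0001, 0.2045] dr [0.0001, -0.0001, 0.0103] deg 0.6
```

```bash
python3 -m crank '{"dr":[[0,0,0.01],[0,0,0.01],[0,0,0.01],[0,0,0.01],[0,0,0.01],[0,0,0.01],[0,0,0.01],[0,0,0.01],[0,0,0.01]],"travel":[[-0.02,0,0.05],[-0.0347,0,0.10],[-0.0347,0,0.13],[-0.0347,0,0.15],[-0.0347,0,0.17],[-0.0347,0,0.19],[-0.0347,0,0.2],[-0.0347,0,0.204],[-0.0347,0,0.204]],"hand":[0.05,0.05,0.05,0.05,0.05,0.05,0.05,0.05,0.05]}'; python3 - <<'E'
from h import *
st(); c=wrist(); save(c,'w2.png',None,1.5)
E
```

```text
clock: 2.88
eef_pos: [0.5186, 0.1559, 0.0466]
tool_rot: [0.726, 0.688, 0.0, 0.0]
ft_force: [-0.1, 0.7, 0.2]
grip_width: 0.0504
clk 2.88 tcp [0.5186 0.1559 0.0466] F [-0.1  0.7  0.2] w 0.0504 yyaw -3.08 z [ 0.  0. -1.] j [ 0.29  0.47 -0.17  0.93 -0.    1.92]
```

View pics/w2.png

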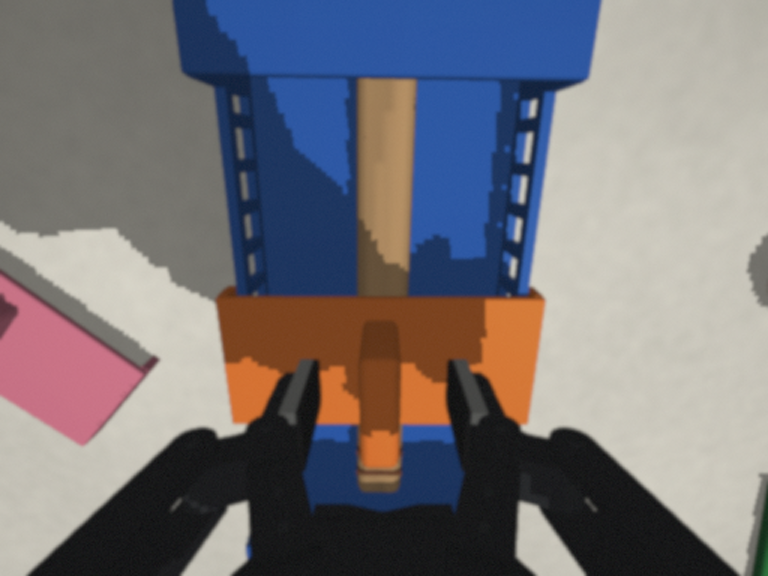

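The fin (px 380,400) is centred between the fingers (fingertips at 308 and 458). I'll close and lift.

```bash
python3 -m crank '{"dr":[[0,0,0],[0,0,0],[0,0,0],[0,0,0],[0,0,0],[0,0,0]],"travel":[[0,0,0],[0,0,0],[0,0,0],[0,0,0],[0,0,0],[0,0,-0.012]],"hand":[0.004,0.004,0.004,0.004,0.004,0.004]}';python3 -c "
from h import *
st();need([.518,.155,.20],-3);need([.535,-.167,.2],-12)"
```

```text
clock: 3.68
eef_pos: [0.5172, 0.1553, 0.0575]
tool_rot: [0.726, 0.688, -0.001, -0.001]
ft_force: [0.0, -0.8, -1.5]
grip_width: 0.0135
clk 3.67 tcp [0.5172 0.1553 0.0575] F [ 0.  -0.8 -1.5] w 0.0135 yyaw -3.10 z [-0.003 -0.001 -1.   ] j [ 0.29  0.46 -0.16  0.95 -0.    1.92]
clk 3.67 travel [-0.0004, 0.0004, -0.1425] dr [-0.003, 0.0011, -0.0017] deg 0.2
clk 3.67 travel [-0.3211, 0.0348, -0.1423] dr [-0.0029, 0.0014, 0.1554] deg 8.9
```

```bash
python3 -m crank '{"dr":[[0,0,0],[0,0,0],[0,0,0],[0,0,0],[0,0,0],[0,0,0.05],[0,0,0.1],[0,0,0.15],[0,0,0.155],[0,0,0.155]],"travel":[[0,0,-0.03],[0,0,-0.08],[0,0,-0.13],[0,0,-0.16],[-0.05,0,-0.17],[-0.11,0.01,-0.17],[-0.17,0.01,-0.17],[-0.23,0.01,-0.17],[-0.29,0.01,-0.17],[-0.34,0.01,-0.17]],"hand":[0.004,0.004,0.004,0.004,0.004,0.004,0.004,0.004,0.004,0.004]}'; python3 -c "
from h import *
st();need([.51,-.285,.23],-12)"
```

```text
clock: 4.92
eef_pos: [0.5093, -0.1864, 0.2284]
tool_rot: [0.777, 0.629, -0.0, -0.0]
ft_force: [0.7, -0.2, -1.0]
grip_width: 0.0131
clk 4.92 tcp [ 0.5093 -0.1864  0.2284] F [ 0.7 -0.2 -1. ] w 0.0131 yyaw -12.04 z [-0.  0. -1.] j [-0.35  0.33  0.11  1.36 -0.    1.43]
clk 4.92 travel [-0.0963, 0.0213, -0.0016] dr [-0.0005, -0.0, -0.0006] deg 0.0
```

```bash
python3 -m crank '{"dr":[[0,0,0],[0,0,0],[0,0,0],[0,0,0]],"travel":[[-0.05,0.02,0],[-0.096,0.02,0],[-0.096,0.02,0],[-0.096,0.02,0]],"hand":[0.004,0.004,0.004,0.004]}'; python3 - <<'E'
from h import *
st(); c=wrist(); save(c,'w3.png',None,1.5)
t=get('top');s=get('scene'); save(t,'t3.png',(150,150,320,250),4.5);save(s,'s3.png',(180,140,385,240),3.8)
E
```

```text
clock: 5.42
eef_pos: [0.5093, -0.2821, 0.2281]
tool_rot: [0.777, 0.629, -0.0, -0.001]
ft_force: [0.2, 0.3, -0.6]
grip_width: 0.0129
clk 5.42 tcp [ 0.5093 -0.2821  0.2281] F [ 0.2  0.3 -0.6] w 0.0129 yyaw -12.01 z [-0.001  0.001 -1.   ] j [-0.51  0.41  0.23  1.4   0.    1.27]
```

View pics/w3.png

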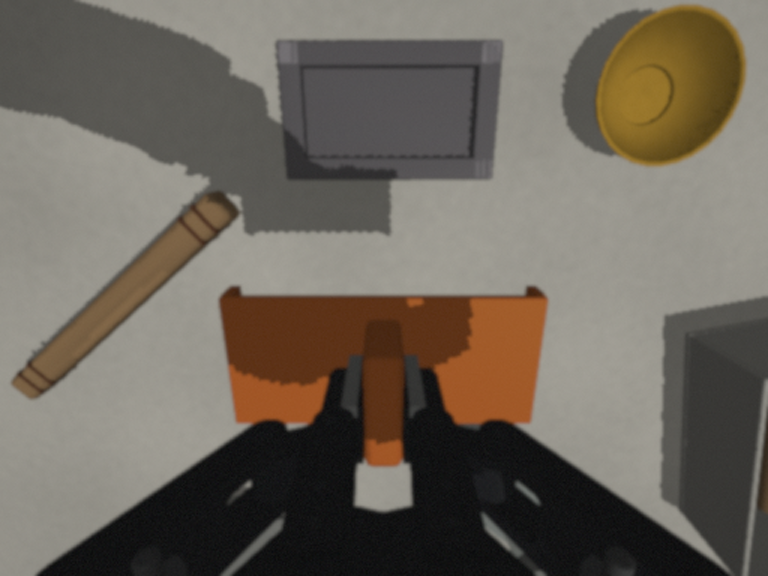

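View pics/s3.png

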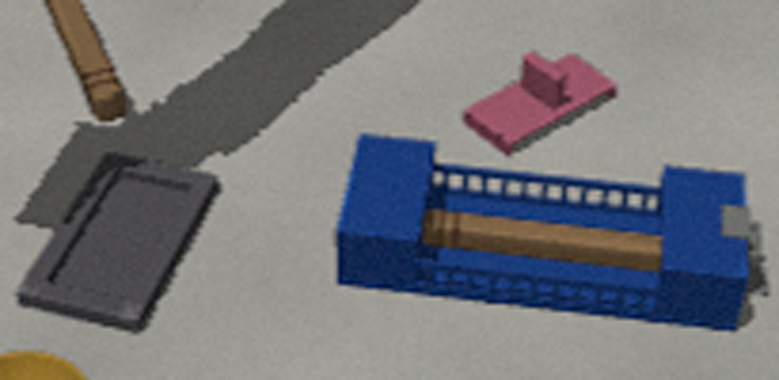

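View pics/t3.png

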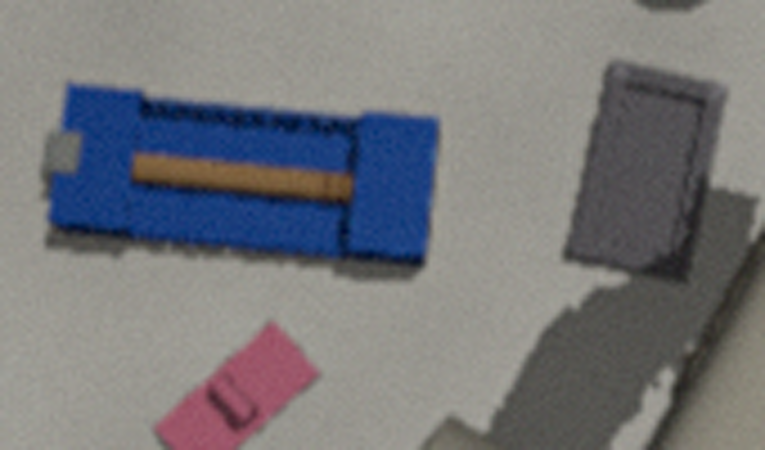

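```bash
python3 - <<'E'
from h import *
c=wrist(); o=bot.get_obs(); z=o['eef_pos'][2]
quad('tray',c,[(277,41),(503,41),(492,179),(288,178)],.016,1.5)
quad('pocket',c,[(301,66),(478,66),(474,157),(302,157)],.012,1.5)
quad('cap',c,[(220,297),(547,297),(531,423),(236,423)],z-.0066,1.5)
print(o['eef_pos'])
t=get('top')
quad('trayT',t,[(566,260),(612,63),(725,90),(686,282)],.016,4.5,(150,150))
E
```

```text
tray [ 0.5392 -0.1702  0.016 ] 0.174@-11.9 0.102@-101.6 0.174@167.8 0.102@78.4
pocket [ 0.5383 -0.1695  0.012 ] 0.140@-11.9 0.068@-100.3 0.146@168.1 0.068@75.0
cap [ 0.5102 -0.2805  0.2219] 0.129@-11.9 0.059@-101.1 0.131@168.1 0.059@77.3
[ 0.51002275 -0.28109212  0.22851868]
trayT [ 0.5331 -0.1702  0.016 ] 0.177@-12.3 0.100@-102.4 0.171@168.5 0.102@81.0
```

```bash
python3 -c "
from h import *
need([.539,-.1705,.06],-11.9)"
```

```text
clk 5.67 travel [0.1143, 0.0055, 0.1685] dr [0.0001, -0.0001, 0.0006] deg 0.0
```

```bash
python3 -m crank '{"dr":[[0,0,0],[0,0,0],[0,0,0],[0,0,0],[0,0,0],[0,0,0],[0,0,0]],"travel":[[0.05,0.003,0],[0.1,0.0055,0.01],[0.1143,0.0055,0.06],[0.1143,0.0055,0.12],[0.1143,0.0055,0.16],[0.1143,0.0055,0.1685],[0.1143,0.0055,0.1685]],"hand":[0.004,0.004,0.004,0.004,0.004,0.004,0.004]}'; python3 - <<'E'
from h import *
st(); c=wrist(); save(c,'w4.png',None,1.5); need([.539,-.1705,.0295],-11.9)
E
```

```text
clock: 6.55
eef_pos: [0.5394, -0.1715, 0.0605]
tool_rot: [0.777, 0.63, 0.0, 0.0]
ft_force: [0.1, -0.4, -0.4]
grip_width: 0.0131
clk 6.55 tcp [ 0.5394 -0.1715  0.0605] F [ 0.1 -0.4 -0.4] w 0.0131 yyaw -11.94 z [ 0.001 -0.    -1.   ] j [-0.31  0.5  -0.09  0.99 -0.    1.47]
clk 6.60 travel [0.0011, -0.0016, 0.032] dr [0.0029, 0.0003, -0.001] deg 0.2
```

View pics/w4.png

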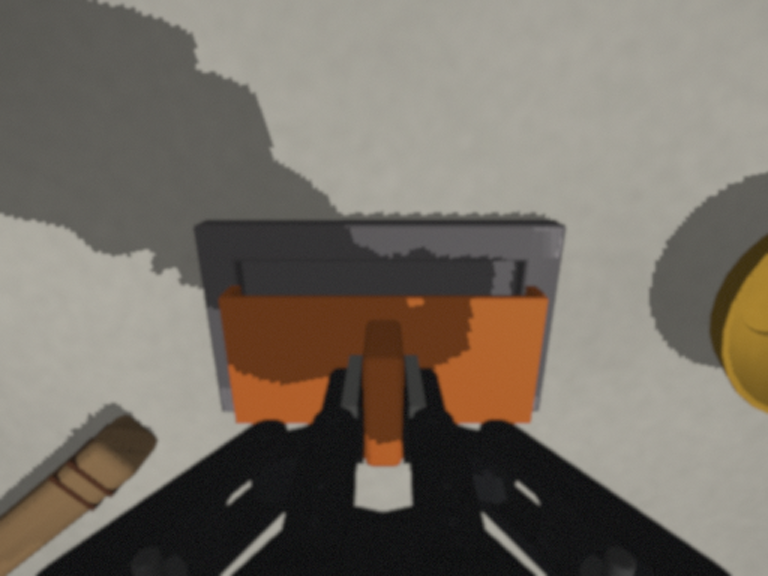

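```bash
python3 - <<'E'
from h import *
c=wrist(); o=bot.get_obs(); z=o['eef_pos'][2]; R=Rn.from_quat(o['tool_rot'])
def tl(p,zz): return (R.inv().apply(onz(c,np.array(p,float)/1.5,zz)-o['eef_pos'])*1e3).round(1)
print('tray far top edge (want x=+52 rel tray c, y+-88)',tl([(197,228),(563,228)],.016))
print('pocket far rim',tl([(236,261),(526,261)],.016))
print('cap far edge',tl([(221,297),(547,297)],z-.0066))
print('tray near corners',tl([(223,410),(540,411)],.016))
E
```

```text
tray far top edge (want x=+52 rel tray c, y+-88) [[ 51.1 -87.8  45.7]
 [ 50.8  84.2  46.4]]
pocket far rim [[ 35.1 -71.5  45.8]
 [ 34.8  68.6  46.4]]
cap far edge [[ 30.8 -64.2   6.3]
 [ 30.6  64.1   6.9]]
tray near corners [[-49.7 -88.9  45.7]
 [-50.8  86.4  46.5]]
```

```bash
python3 -m crank '{"dr":[[0,0,0],[0,0,0],[0,0,0],[0,0,0],[0,0,0],[0,0,0]],"travel":[[0,-0.0015,0.008],[0,-0.0015,0.016],[0,-0.0015,0.022],[0,-0.0015,0.027],[0,-0.0015,0.0315],[0,-0.0015,0.0315]],"hand":[0.004,0.004,0.004,0.004,0.004,0.004]}'; python3 - <<'E'
from h import *
st(); c=wrist(); save(c,'w5.png',None,1.5)
E
```

```text
clock: 7.4
eef_pos: [0.5373, -0.1714, 0.029]
tool_rot: [0.777, 0.629, 0.0, 0.0]
ft_force: [-2.2, 1.1, 5.3]
grip_width: 0.0131
clk 7.40 tcp [ 0.5373 -0.1714  0.029 ] F [-2.2  1.1  5.3] w 0.0131 yyaw -11.98 z [ 0. -0. -1.] j [-0.31  0.53 -0.13  0.91 -0.    1.47]
```

View pics/w5.png

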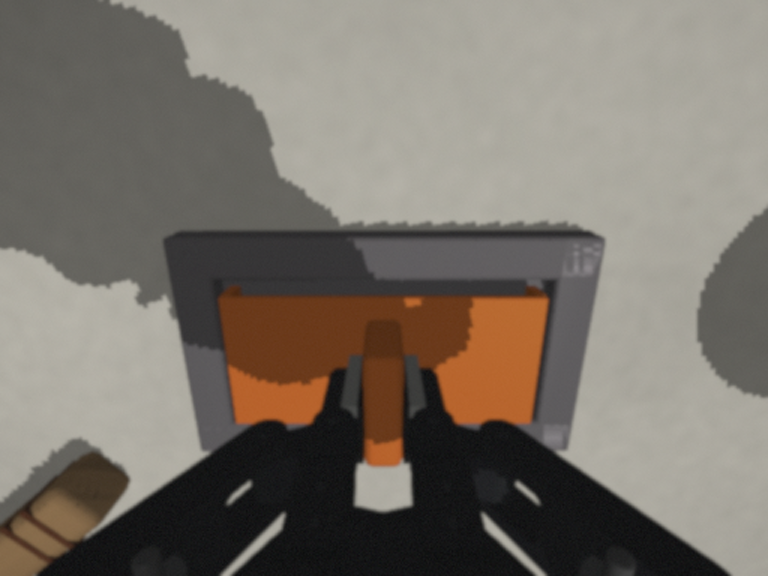

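The cap plate (px 220-547) lies inside the pocket rim (213-553), and contact is 5 N at the seat height. I'll release and rise.

```bash
python3 -m crank '{"dr":[[0,0,0],[0,0,0],[0,0,0],[0,0,0],[0,0,0],[0,0,0],[0,0,0],[0,0,0],[0,0,0],[0,0,0]],"travel":[[0,0,-0.001],[0,0,-0.001],[0,0,-0.001],[0,0,-0.02],[0,0,-0.04],[0,0,-0.07],[0,0,-0.12],[0,0,-0.18],[0.03,0,-0.2],[0.03,0,-0.2]],"hand":[0.03,0.05,0.05,0.05,0.05,0.05,0.05,0.05,0.05,0.05]}'; python3 - <<'E'
from h import *
st(); c=wrist(); save(c,'w6.png',None,1.5); need([.519,.19,.23],-3)
E
```

```text
clock: 8.7
eef_pos: [0.5452, -0.1411, 0.2307]
tool_rot: [0.776, 0.63, 0.002, 0.002]
ft_force: [-0.7, 0.0, 0.6]
grip_width: 0.0501
clk 8.70 tcp [ 0.5452 -0.1411  0.2307] F [-0.7  0.   0.6] w 0.0501 yyaw -11.84 z [ 0.005 -0.001 -1.   ] j [-0.25  0.36  0.17  1.38  0.    1.52]
clk 8.75 travel [0.3194, -0.0929, -0.0014] dr [0.0016, 0.0006, -0.1552] deg 8.9
```

View pics/w6.png

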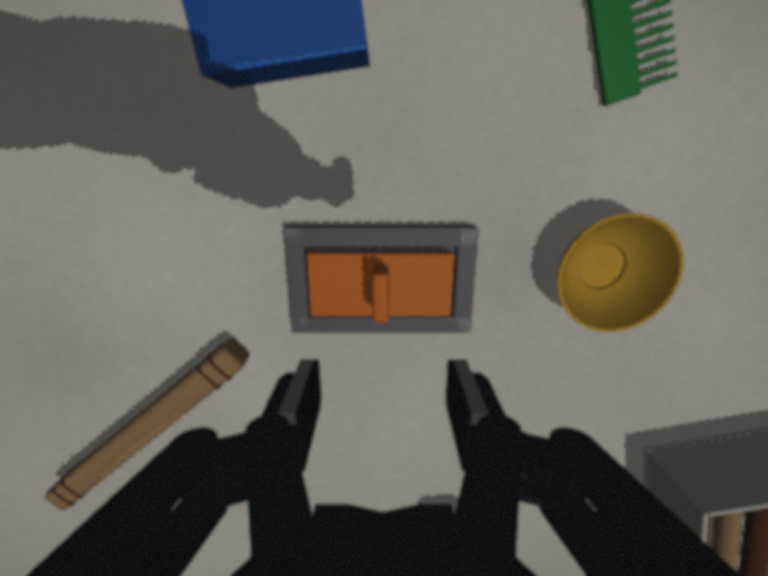

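The cap (px 381,284) lies flat inside the tray pocket, fin up, and has been let go. Next is the bar: first a view of the rack.

```bash
python3 -m crank '{"dr":[[0,0,-0.155],[0,0,-0.155],[0,0,-0.155],[0,0,-0.155],[0,0,-0.155],[0,0,-0.155],[0,0,-0.155],[0,0,-0.155]],"travel":[[0.05,-0.015,0],[0.11,-0.03,0],[0.17,-0.05,0],[0.23,-0.065,0],[0.28,-0.08,0],[0.319,-0.093,0],[0.319,-0.093,0],[0.319,-0.093,0]],"hand":[0.05,0.05,0.05,0.05,0.05,0.05,0.05,0.05]}'; python3 - <<'E'
from h import *
st(); c=wrist(); save(c,'w7.png',None,1.5)
E
```

```text
clock: 9.75
eef_pos: [0.5183, 0.1884, 0.2269]
tool_rot: [0.726, 0.688, -0.001, -0.0]
ft_force: [0.6, 0.3, 0.2]
grip_width: 0.0495
clk 9.75 tcp [0.5183 0.1884 0.2269] F [0.6 0.3 0.2] w 0.0495 yyaw -3.11 z [-0.002 -0.002 -1.   ] j [ 0.35  0.35  0.14  1.37 -0.    1.97]
```

View pics/w7.png

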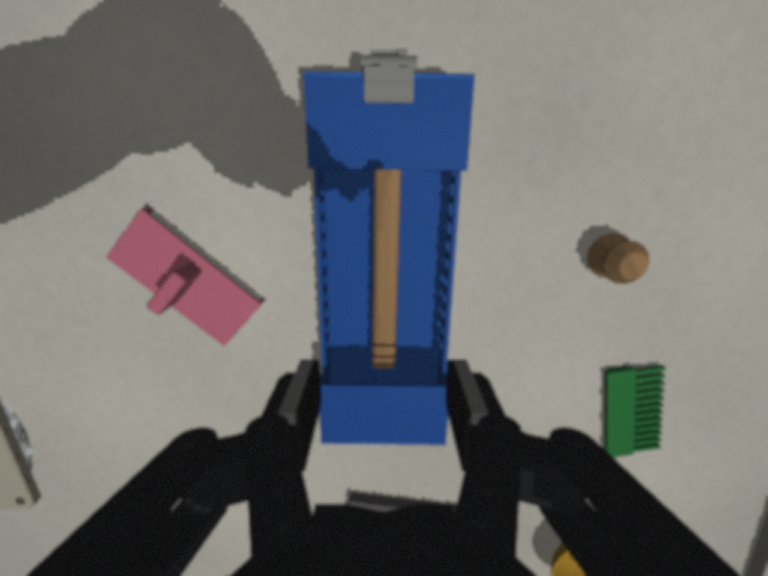

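```bash
python3 - <<'E'
from h import *
c=wrist()
p=onz(c,np.array([(375,175),(402,175),(372,361),(396,361)])/1.5,.03); print(p.round(4))
a=p[:2].mean(0); b=p[2:].mean(0); d=(a-b)/np.linalg.norm(a-b); print('axis deg',np.degrees(np.arctan2(d[1],d[0])),'end b top',b.round(4),'centre',(b+d*.11).round(4),'end a',(b+d*.22).round(4))
quad('hood edges',c,[(309,170),(466,170),(446,385),(321,384)],.06,1.5)
quad('rack',c,[(304,72),(474,74),(446,443),(321,442)],.06,1.5)
E
```

```text
[[0.5153 0.2552 0.03  ]
 [0.5373 0.254  0.03  ]
 [0.5018 0.0852 0.03  ]
 [0.5247 0.084  0.03  ]]
axis deg 85.60030415318629 end b top [0.5132 0.0846 0.03  ] centre [0.5217 0.1943 0.03  ] end a [0.5301 0.3039 0.03  ]
hood edges [0.5189 0.1687 0.06  ] 0.116@-3.2 0.183@-94.9 0.111@176.3 0.182@86.7
rack [0.5194 0.1692 0.06  ] 0.117@-3.9 0.309@-93.8 0.118@176.3 0.309@86.0
```

```bash
python3 -c "
from h import *
need([.5178,.144,.009],-4.2)"
```

```text
clk 9.85 travel [-0.0436, 0.0018, 0.2186] dr [-0.0013, 0.001, 0.0174] deg 1.0
```

```bash
python3 -m crank '{"dr":[[0,0,0.017],[0,0,0.017],[0,0,0.017],[0,0,0.017],[0,0,0.017],[0,0,0.017],[0,0,0.017],[0,0,0.017]],"travel":[[-0.025,0.001,0.05],[-0.0436,0.0018,0.1],[-0.0436,0.0018,0.13],[-0.0436,0.0018,0.15],[-0.0436,0.0018,0.165],[-0.0436,0.0018,0.17],[-0.0436,0.0018,0.17],[-0.0436,0.0018,0.17]],"hand":[0.05,0.05,0.05,0.05,0.05,0.05,0.05,0.05]}'; python3 - <<'E'
from h import *
st(); c=wrist(); save(c,'w8.png',None,1.5); need([.5178,.144,.009],-4.2)
E
```

```text
clock: 10.85
eef_pos: [0.519, 0.1459, 0.0593]
tool_rot: [0.732, 0.682, 0.001, 0.0]
ft_force: [0.2, -0.0, -0.1]
grip_width: 0.0496
clk 10.85 tcp [0.519  0.1459 0.0593] F [ 0.2 -0.  -0.1] w 0.0496 yyaw -4.07 z [ 0.002  0.    -1.   ] j [ 0.27  0.45 -0.17  0.95 -0.    1.92]
clk 10.90 travel [-0.002, -0.0011, 0.0502] dr [0.0018, -0.0006, 0.0024] deg 0.2
```

View pics/w8.png

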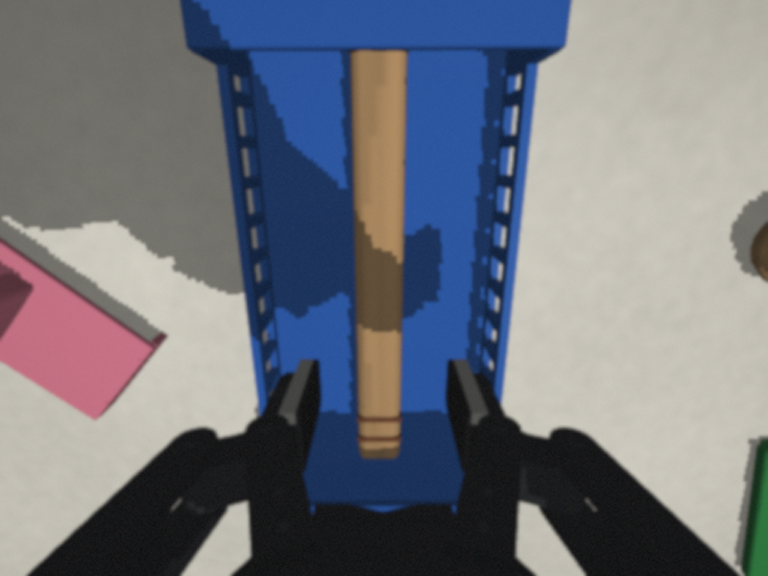

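The bar runs at px x≈380, midway between the fingers (308 and 458), and the fingers clear the side walls. I'll descend and close.

```bash
python3 -m crank '{"dr":[[0,0,0],[0,0,0],[0,0,0],[0,0,0],[0,0,0],[0,0,0],[0,0,0],[0,0,0],[0,0,0]],"travel":[[-0.002,-0.001,0.02],[-0.002,-0.001,0.035],[-0.002,-0.001,0.044],[-0.002,-0.001,0.05],[-0.002,-0.001,0.05],[-0.002,-0.001,0.05],[-0.002,-0.001,0.05],[-0.002,-0.001,0.05],[-0.002,-0.001,0.05]],"hand":[0.05,0.05,0.05,0.05,0.05,0.01,0.01,0.01,0.01]}'; python3 - <<'E'
from h import *
st(); c=wrist(); save(c,'w9.png',None,1.5)
E
```

```text
clock: 12.02
eef_pos: [0.5178, 0.1439, 0.009]
tool_rot: [0.732, 0.682, 0.001, 0.0]
ft_force: [0.7, 0.6, 4.1]
grip_width: 0.0208
clk 12.03 tcp [0.5178 0.1439 0.009 ] F [0.7 0.6 4.1] w 0.0208 yyaw -4.07 z [ 0.002  0.    -1.   ] j [ 0.27  0.51 -0.23  0.83  0.    1.91]
```

View pics/w9.png

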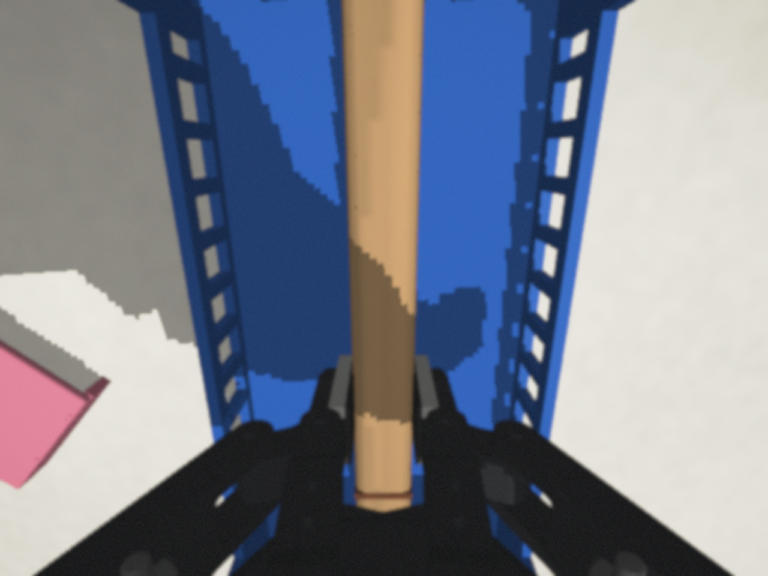

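```bash
python3 -m crank '{"dr":[[0,0,0],[0,0,0],[0,0,0],[0,-0.0436,0],[0,-0.0873,0],[0,-0.122,0],[0,-0.157,0],[0,-0.192,0],[0,-0.227,0],[0,-0.227,0]],"travel":[[0,0,-0.002],[0.003,0,-0.002],[0.005,0,-0.002],[0.0053,0,-0.009],[0.0059,0,-0.0159],[0.0067,0,-0.0215],[0.0074,0,-0.027],[0.0086,0,-0.0325],[0.0098,0,-0.0379],[0.0098,0,-0.0379]],"hand":[0.01,0.01,0.01,0.01,0.01,0.01,0.01,0.01,0.01,0.01]}'; python3 - <<'E'
from h import *
st(); c=wrist(); save(c,'w10.png',None,1);t=get('top');s=get('scene'); save(t,'t10.png',(150,150,320,250),4.5);save(s,'s10.png',(260,120,400,240),5)
E
```

```text
clock: 13.32
eef_pos: [0.5182, 0.1544, 0.0464]
tool_rot: [0.727, 0.678, -0.083, 0.077]
ft_force: [0.1, 0.2, -1.2]
grip_width: 0.0208
clk 13.32 tcp [0.5182 0.1544 0.0464] F [ 0.1  0.2 -1.2] w 0.0208 yyaw -4.00 z [-0.015 -0.225 -0.974] j [ 0.4   0.54 -0.07  1.06 -0.2   2.05]
```

View pics/s10.png

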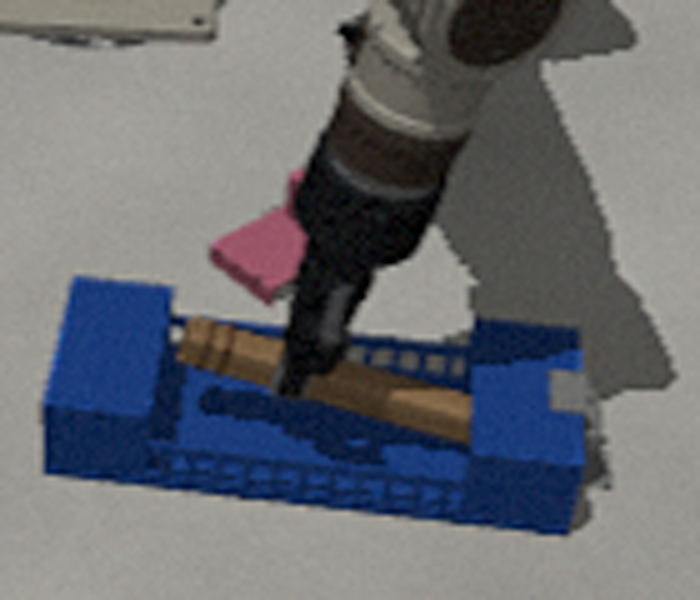

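View pics/w10.png

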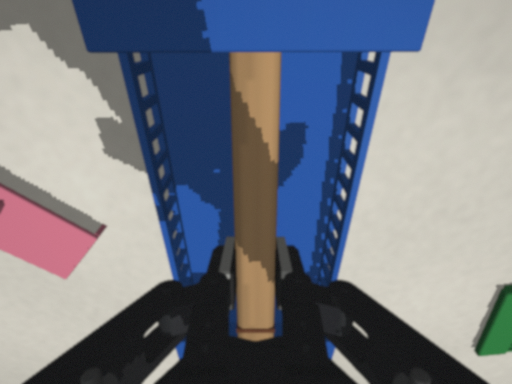

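The bar is tilted, with end b rising at scene crop (195,340) and end a still under the +y hood; forces are about 1 N. I'll tilt 4° more, then draw it along its own axis.

```bash
python3 -m crank '{"dr":[[0,-0.035,0],[0,-0.07,0],[0,-0.07,0],[0,-0.07,0],[0,-0.07,0],[0,-0.07,0],[0,-0.07,0],[0,-0.07,0],[0,-0.07,0],[0,-0.07,0]],"travel":[[0.0002,0,-0.0056],[0.0006,0,-0.0112],[0.0006,0,-0.0112],[-0.015,0,-0.0123],[-0.03,0,-0.0133],[-0.045,0,-0.0144],[-0.06,0,-0.0154],[-0.08,0,-0.0168],[-0.099,0,-0.0182],[-0.099,0,-0.0182]],"hand":[0.01,0.01,0.01,0.01,0.01,0.01,0.01,0.01,0.01,0.01]}'; python3 - <<'E'
from h import *
st(); c=wrist(); save(c,'w11.png',None,1);s=get('scene'); save(s,'s11.png',(240,100,400,240),4.2)
o=bot.get_obs(); R=Rn.from_quat(o['tool_rot']); print('a bottom',o['eef_pos']+R.apply([.16,0,.003]),'a top',o['eef_pos']+R.apply([.16,0,-.021]),'b',o['eef_pos']+R.apply([-.06,0,.003]))
need([.515,.09,.30],R=R)
E
```

```text
clock: 14.72
eef_pos: [0.5113, 0.0599, 0.087]
tool_rot: [0.725, 0.673, -0.108, 0.101]
ft_force: [0.4, -0.2, -0.6]
grip_width: 0.0209
clk 14.72 tcp [0.5113 0.0599 0.087 ] F [ 0.4 -0.2 -0.6] w 0.0209 yyaw -4.21 z [-0.021 -0.292 -0.956] j [ 0.28  0.45 -0.12  1.1  -0.28  1.94]
a bottom [0.52225139 0.21300321 0.03674802] a top [0.52274569 0.21999562 0.05970149] b [0.50715938 0.00313832 0.10100499]
clk 14.82 travel [-0.0347, 0.0017, -0.2128] dr [0.0, 0.0, 0.0] deg 0.0
```

View pics/s11.png

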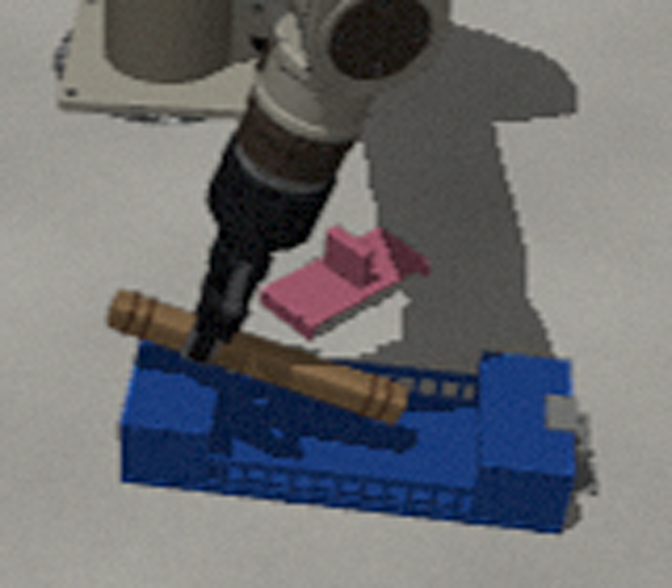

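View pics/w11.png

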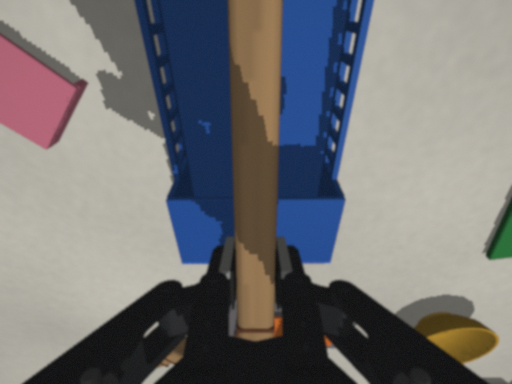

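End a (scene crop 390,400) is now in the open mouth, well clear of the +y hood. I'll lift straight up.

```bash
python3 -m crank '{"dr":[[0,0,0],[0,0,0],[0,0,0],[0,0,0],[0,0,0],[0,0,0],[0,0,0],[0,0,0],[0,0,0],[0,0,0]],"travel":[[-0.009,0,-0.029],[-0.018,0,-0.057],[-0.029,0,-0.096],[-0.041,0,-0.134],[-0.053,0,-0.172],[-0.058,0,-0.19],[-0.062,0,-0.203],[-0.062,0,-0.203],[-0.062,0,-0.203],[-0.062,0,-0.203]],"hand":[0.01,0.01,0.01,0.01,0.01,0.01,0.01,0.01,0.01,0.01]}'; python3 - <<'E'
from h import *
st(); c=wrist(); save(c,'w12.png',None,1);s=get('scene'); save(s,'s12.png',None,1.5);t=get('top'); save(t,'t12.png',None,1.5)
o=bot.get_obs(); R=Rn.from_quat(o['tool_rot']); print('a bottom',o['eef_pos']+R.apply([.16,0,.003]),'b',o['eef_pos']+R.apply([-.06,0,.003]),o['joint_vel'].round(3))
E
```

```text
clock: 16.08
eef_pos: [0.5108, 0.0614, 0.2973]
tool_rot: [0.724, 0.674, -0.109, 0.1]
ft_force: [-0.7, -0.8, -0.4]
grip_width: 0.0207
clk 16.07 tcp [0.5108 0.0614 0.2973] F [-0.7 -0.8 -0.4] w 0.0207 yyaw -4.07 z [-0.023 -0.292 -0.956] j [ 0.28  0.33  0.26  1.61 -0.28  1.94]
a bottom [0.52176343 0.21312425 0.24809802] b [0.50689348 0.00330918 0.31256911] [-0.    -0.004  0.005  0.003 -0.    -0.001]
```

View pics/s12.png

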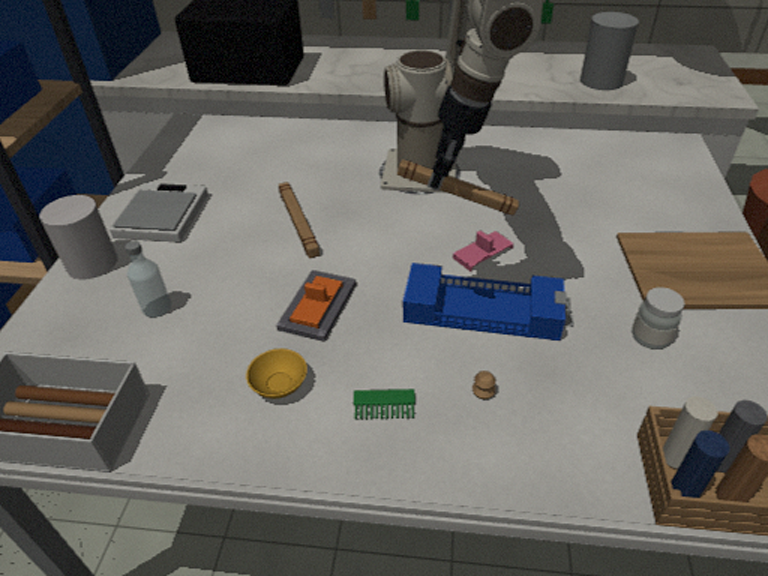

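View pics/w12.png

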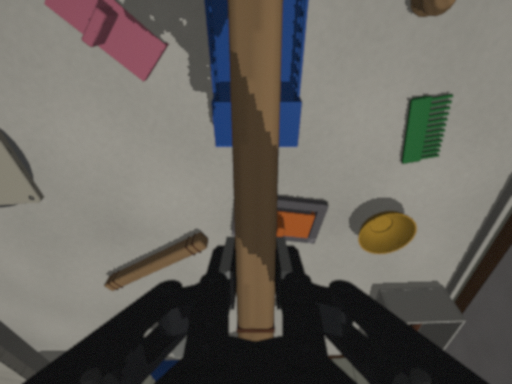

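The bar is held in the air (scene px 457,188), the rack is empty (487,300), and the cap sits in the tray (317,300). Every other object is in its original place, and the arm is still.

```bash
python3 -c "
from h import *
st(); print(job.job_done())"
```

```text
clk 16.23 tcp [0.511  0.0614 0.2979] F [-0.5 -0.4 -0.8] w 0.0207 yyaw -4.08 z [-0.022 -0.292 -0.956] j [ 0.28  0.33  0.26  1.61 -0.28  1.94]
the job is handed in; nothing more can be done
None
```

The job was handed in at 16.2 s. The orange cap is in the tray's pocket and let go, and the bar is out of the rack and held still in the air.

- **Cap:** I gripped it by the fin and set it down rim-down. Contact was about 5 N at the expected seat height, and the picture after release shows it lying flat inside the pocket, fin up.
- **Bar:** I slid its +y end (end a) about 5 mm further under the +y hood, tilted the other end up 17°, drew it out along its own axis and lifted it straight up.
- **Last checks:** By the tool pose, the lowest point of the bar is at about z = 0.248 m. That is about 19 cm above the rack's top (clip at 0.062 m). The gripper opening was steady at 21 mm, joint speeds were near zero and the force readings I took after each move were small. By eye, the other things on the shelf had not moved.

Two things disagreed along the way:
- **Cameras:** The top view put the rack and tray about 4 to 6 mm from the wrist camera's values, and the scene view differed from the top view by 12 to 19 mm. I used the wrist camera, whose measured sizes matched the spec to within about 2 mm for most edges.
- **Bar's start:** End b measured about 7 mm clear of the -y hood edge, although the description has both ends starting under the hoods.

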